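# Stack the tealight stand and hold the curing torch over it

### The job

Finish the little layered tealight stand in the bonding jig: lay the plywood ring flat on the wooden base between the four pins and let go, and then the blue disc flat on the ring and let go. Then draw the curing torch out of its slanted stand, turn it upright with its lens pointing straight down, and finish while still holding it still in the gripper with the lens centred about 5 cm above the blue disc, the torch touching nothing but the gripper. Leave the white disc, the three cups and the hardener bottle where they are.

Things in the scene. Friction and masses are not known exactly. Their poses are not given: they have to be found in the camera images.
- jig_seat (a point): Bonding jig, fixed: aluminium plate 120 x 120 x 12 mm with four upright 8 mm pins on its diagonals, at x, y = +-25.5 mm in its own frame, leaving a circle 64 mm wide. The pins rise 40 mm above the plate, the top 10 mm tapered to 3 mm. Fingers pass between the pins along its own x or y axis. Point: middle of the plate's top face; z up. Yaw within 0.35 rad.
- base_mid (a point): Dark wooden base disc, 57 mm across, 20 mm high, loose, already lying in the jig between the pins. Point: its centre, half-way up.
- ring_mid (a point): Light plywood ring, 58 mm outside, 34 mm hole, 12 mm high, 20 g, lying flat on top of an upturned grey cup (fixed, 50 mm high, 44 mm across at its top, widening to 66 mm at its foot). Point: its centre, half-way up.
- disc_mid (a point): Blue resin disc, 60 mm across, 10 mm high, 35 g, lying flat on a second upturned grey cup just like the first. Point: its centre, half-way up.
- white_mid (a point): White resin disc, a spare of the same size as the blue one, on a third such cup; to be left alone. Point: its centre.
- torch: Curing torch, 125 mm long, about 150 g: black head 34 mm across and 60 mm long with the lens at its end, then a yellow barrel 28 mm across and 65 mm long. Origin: centre of the lens; z points from the lens along the torch to its tail. It stands lens down in a slanted socket, its tail leaning 0.65 rad (37 degrees) from vertical towards the robot (towards -x of the stand).
- torch_grip (a point): Point on the torch's axis in the yellow barrel, 95 mm from the lens and 30 mm from the tail: a good place to grip. Axes as the torch's.
- torch_lens (a point): Centre of the torch's lens. Axes as the torch's.
- torch_stand: Grey torch stand, fixed: a plate 140 x 100 x 12 mm with a square slanted socket 58 mm deep, 40 mm wide inside, 50 mm outside, its mouth 76 mm above the table, in the vertical x-z plane of its frame. Only the torch's yellow barrel stands out of it. Origin: on the table, 5 mm from the plate's middle; z up; the socket opens upwards and towards -x. Its yaw varies.
- cup_clear: Clear plastic cup, 72 mm across, 95 mm high, loose, beyond the jig. Origin: centre of its underside.
- cup_black: Black plastic cup, same size, loose, beyond the jig.
- cup_blue: Pale translucent cup, same size, loose, beyond the jig.
- hardener: Hardener bottle, 56 mm across, 130 mm high, loose, at the left. Origin: centre of its underside.
Mind the look-alikes: they are no part of the job. Of the things like the part that bears ring_mid, leave any that is black or green; of the rest the smaller one is meant.

How it is judged:
By the outcome, as a careful person would: the job done as asked, in the order asked, and still so for the second after the job is handed in, while the arm keeps its last pose, push and grip.
It also fails if it takes over 58 s, if anything falls off the work surface, if the arm or the gripper's body presses on something with over 40 N, if the wrist force passes 120 N, or if a joint passes its speed limit or range.

### The arm

A 7-joint arm with a two-finger parallel gripper is mounted at the origin on the work surface. World frame = base frame: x ahead of the robot, y to its left, z up, the work surface at z = 0. Lengths are in m, angles in rad, forces in N, time in s.
With the tool pointing down it reaches from about 0.4 to 0.875 m from the base axis. Payload 4.4 kg.
Tool frame: the origin (TCP) lies midway between the tips of the shut fingers; the grasp point (between the pads) lies 19 mm behind it (manip.hold_point_z is the distance from the TCP to the grasp point, in m); z points along the fingers, x is the direction in which the jaws open and shut, and the axes are right-handed (so a half turn about z gives the same grasp; the last joint's range is limited). The gripper opens to 85 mm and grips with 20 to 120 N. Pads are 22 mm wide; open, the fingers measure 114 mm over their backs; the gripper's body (76 mm by 85 mm) begins 54 mm behind the grasp point. The pads swing forward as they close: fully open they stand 13 mm farther back than shut.
Start: joints at [-1.27, 0.628, 0.038, 1.517, -0.027, 0.996, -0.02], TCP at [0.233, 0.607, 0.231] pointing down, gripper open.
Joint ranges: [-3.06, 3.06], [-0.37, 2.12], [-1.25, 1.32], [0.18, 2.47], [-1.1, 4.24], [0.23, 1.98], [-2.94, 2.94]. Speed limits (rad/s): [2.57, 2.57, 3.14, 3.14, 3.14, 3.14, 3.14].

### API

Orientations are given as a unit quaternion [w, x, y, z].
In Python, from bench import manip, cams gives the robot as it stands. The module is installed in compiled form; this text tells all that it offers.
- The arm moves only by the shell command python3 -m pendant 'ROWS'. ROWS is JSON, a list of rows, each a list of 5 numbers: the finger opening in m, from 0 to 0.0854, then the shift along the world's x, y, z in m, then the turn about the world's z in rad. A call has 1 to 10 rows; each row shifts and turns the commanded pose from where the row before left it; what a row does not reach is not made up. A row lasts 1/8 s, in which the tool goes at most 62.5 mm and 10.7 degrees, less where a joint would pass 70% of its speed; a pose out of reach is approached as far as the arm can. A call with a gripper value outside its range is refused whole. The fingers move at their own pace and stop on an object; the grip force is fixed at half the most. Time passes only in rows, so rows that do not move let the fingers close. It gives the time, the measured TCP pose, the force and the opening at its end, in the units of the state.
- manip.sense(): the state, without advancing time (a new reading comes with each control period).
- cams.capture(name): name is "scene" or "top" or "wrist"; returns (picture, depth): 384x512x3 uint8, red, green, blue; 384x512 float32, m along the optical axis (not along the pixel's ray), 0 where there is no reading.
- cams.get_calibration(name): a dict with "fov_y" (degrees; the focal length in pixels is half the picture's height over the tangent of half this angle, whatever the lens; pixels are square), "cx", "cy" (the principal point, pixels), "view" (4x4, takes a point from world to camera coordinates). Camera axes: x right, y up, looking along -z (the intrinsics and any distortion apply to the point x, -y, -z); pixel columns grow to the right and rows downward; lengths in m; the calibration is good to about 2 mm. The wrist camera is an equidistant fisheye: a pixel r from the principal point sees the ray r / f radians off the axis. A picture is of the moment at which its call begins: read the wrist's pose just before it. get_calibration takes no time and is no camera call; for the wrist camera it gives the pose at the moment of the call.
- manip.hand_in(): hands the job in, once; it reports no verdict.
The state is a dict: "time_s": time; "q": joint angles; "joint_velocities": joint speeds; "joint_efforts": joint torques, N m; "position": TCP position; "orientation": TCP orientation; "force": force on the tool from outside, world axes, zero at the start; "moment": the same for the moment, N m; "opening": opening from 0.0 (shut) to 1.0 (fully open).
Only numpy, scipy, OpenCV 4.12 (cv2) and the standard library are available. Lean on these libraries where they do the work, as an engineer would, in place of code of your own. Each camera call takes 0.05 s, during which the arm holds its last target. There are 200 camera calls.

## Working session

There is one attempt and no reset: what is moved stays moved. The work goes in short steps, Python scripts to look and compute and a shell command to move; the robot and the scene stay as the last step left them, time stands still between calls to the robot, and variables do not carry over. Pictures are saved under pics/ and viewed, about 8 in all and at most 12, crops included, and the job is handed in when it is done.

```bash
mkdir -p pics; cat > h.py <<'E'
import numpy as np, cv2
from bench import manip, cams
def K(n):
    c=cams.get_calibration(n); f=192/np.tan(np.radians(c['fov_y'])/2); return f,c['cx'],c['cy'],np.array(c['view'])
def ray(n,u,v,cal=None):
    f,cx,cy,V=cal or K(n); x,y=(u-cx)/f,(v-cy)/f
    if n=='wrist':
        r=np.hypot(x,y); s=np.sin(r)/r if r>1e-9 else 1; d=np.array([x*s,-y*s,-np.cos(r)])
    else: d=np.array([x,-y,-1.])
    R=V[:3,:3]; return -R.T@V[:3,3], R.T@d
def onz(n,u,v,z,cal=None):
    o,d=ray(n,u,v,cal); return o+d*(z-o[2])/d[2]
def cloud(n,D,cal=None):
    f,cx,cy,V=cal or K(n); v,u=np.mgrid[:384,:512]; x,y=(u-cx)/f,(v-cy)/f
    if n=='wrist':
        r=np.hypot(x,y)+1e-9; s=np.tan(np.minimum(r,1.5))/r; x,y=x*s,y*s
    P=np.stack([x*D,-y*D,-D],-1); return (P-V[:3,3])@V[:3,:3]
def grab(n):
    cal=K(n); p,d=cams.capture(n); return p,d,cal
def save(p,name): cv2.imwrite('pics/'+name,cv2.cvtColor(p,cv2.COLOR_RGB2BGR))
E
python3 - <<'E'
from h import *
for n in('scene','top'):
    p,d,cal=grab(n); np.savez('pics/'+n,p=p,d=d); print(n,cal)
    save(cv2.resize(p,(768,576),interpolation=cv2.INTER_CUBIC),n+'1.png')
s=manip.sense(); print(s['position'],s['orientation'],s['opening'],manip.hold_point_z)
E
```

```text
scene (np.float64(487.97018450404755), 251.84341468921286, 188.52967490215323, array([[-0.62333392,  0.78194077, -0.00484378,  0.2920085 ],
       [-0.58116793, -0.45912321,  0.67190008,  0.28042761],
       [ 0.52316217,  0.42163316,  0.74062597, -1.63063308],
       [ 0.        ,  0.        ,  0.        ,  1.        ]]))
top (np.float64(408.9556200742821), 258.11129915518086, 191.1361058210749, array([[-0.01470469, -0.99975786, -0.01637074,  0.06283661],
       [ 0.99256165, -0.01657379,  0.12060965, -0.537111  ],
       [-0.12085177, -0.01447544,  0.99256502, -1.10227398],
       [ 0.        ,  0.        ,  0.        ,  1.        ]]))
[0.23287896 0.60623877 0.23047365] [ 5.07055019e-04  8.24199431e-01  5.66298971e-01 -7.18196092e-04] 0.9980512933793623 0.0187
```

View pics/scene1.png

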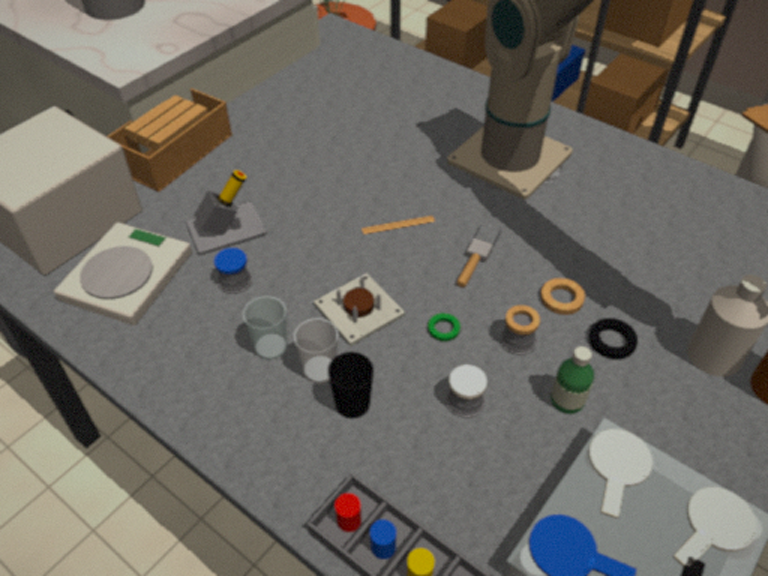

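View pics/top1.png

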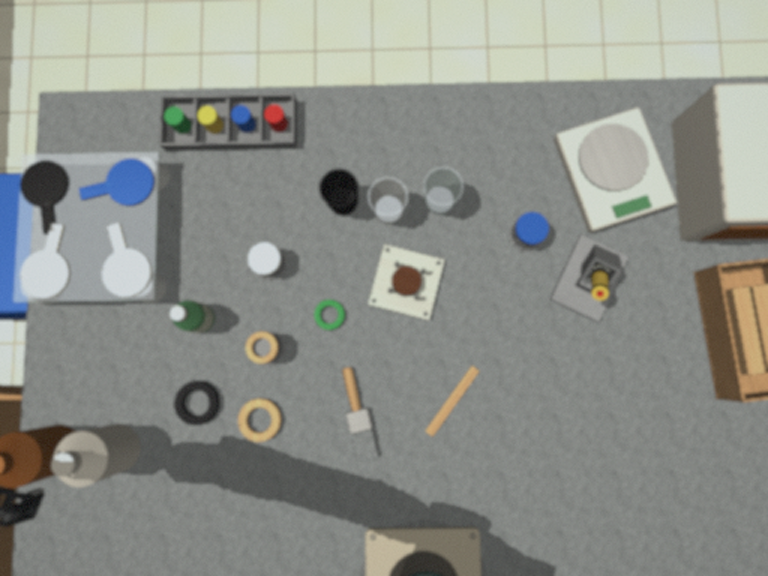

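The scene: four rings in the top view (768-px scale): plywood on a cup (263,348), larger wood ring on the table (260,420), green (330,315) and black (198,402). The one on the cup is plywood-coloured and the smaller, so it fits. The blue disc is at (532,229), the jig at (406,281), the white disc at (264,259), and the torch tail at (600,292).

```bash
python3 - <<'E'
from h import *
z=np.load('pics/top.npz'); p=z['p']; d=z['d']; cal=K('top')
hsv=cv2.cvtColor(p,cv2.COLOR_RGB2HSV); C=cloud('top',d,cal)
def comp(mask,box,zt,name):
    x0,y0,x1,y1=[int(b/1.5) for b in box]
    m=np.zeros(mask.shape,np.uint8); m[y0:y1,x0:x1]=mask[y0:y1,x0:x1]*255
    cs,_=cv2.findContours(m,cv2.RETR_EXTERNAL,cv2.CHAIN_APPROX_NONE); c=max(cs,key=cv2.contourArea)
    (u,v),a,ang=cv2.fitEllipse(c); P=onz('top',u,v,zt,cal)
    h=P-cal[3][:3,:3].T@(-cal[3][:3,3]); zz=np.linalg.norm(h)
    dm=np.median(d[m>0]); print(name,(u*1.5,v*1.5),'pos',P.round(4),'diam mm',np.array(a)*dm/cal[0]*1000,'medz',np.median(C[m>0][:,2]))
    return c
H,S,V=[hsv[...,i].astype(int) for i in range(3)]
wood=(H>8)&(H<25)&(S>80)&(V>120); blue=(H>100)&(H<125)&(S>130)
comp(wood,(235,325,290,370),.062,'ring');comp(wood,(230,390,290,450),.012,'bigring')
comp(blue,(505,205,560,255),.060,'disc')
comp((H<15)&(S>60)&(V<160),(380,255,430,305),.032,'base')
comp((H>18)&(H<35)&(S>150)&(V>80),(580,265,620,310),.14,'tail')
plate=(S<60)&(V>170); 
m=np.zeros(p.shape[:2],np.uint8); m[155:220,240:300]=plate[155:220,240:300]*255
cs,_=cv2.findContours(m,0,1); c=max(cs,key=cv2.contourArea); r=cv2.minAreaRect(c)
Q=np.array([onz('top',*b,.012,cal) for b in cv2.boxPoints(r)]); print('jig',Q.mean(0),Q.round(4)); e=Q[1]-Q[0];print(np.arctan2(e[1],e[0]),np.linalg.norm(Q-np.roll(Q,1,0),axis=1))
crop=p[205:305,140:240]; a=cv2.resize(crop,(400,400),interpolation=2)
b=cv2.resize(p[140:230,355:445],(400,400),interpolation=2); save(np.hstack([a,b]),'crop1.png')
E
```

```text
ring (261.6657028198242, 346.79981231689453) pos [0.43   0.2799 0.062 ] diam mm [53.66640709 54.10757437] medz 0.06109152034931964
bigring (259.1407241821289, 419.3676452636719) pos [0.2982 0.2943 0.012 ] diam mm [73.68223559 77.06732542] medz 0.015183395379656127
disc (531.4339599609375, 227.846923828125) pos [ 0.6383 -0.2102  0.06  ] diam mm [54.50889368 56.85439272] medz 0.05959440370512373
base (406.2572937011719, 280.3180389404297) pos [0.5495 0.0188 0.032 ] diam mm [50.78932981 51.25612161] medz 0.03128311395294005
tail (599.4856567382812, 284.1009521484375) pos [ 0.5235 -0.301   0.14  ] diam mm [23.07708495 48.25044546] medz 0.11911904274334363
jig [0.55079609 0.01973877 0.012     ] [[ 0.5092  0.0929  0.012 ]
 [ 0.6246  0.0617  0.012 ]
 [ 0.5919 -0.054   0.012 ]
 [ 0.4775 -0.0216  0.012 ]]
-0.2639699544092451 [0.11879257 0.11955688 0.12018119 0.11898013]
```

View pics/crop1.png

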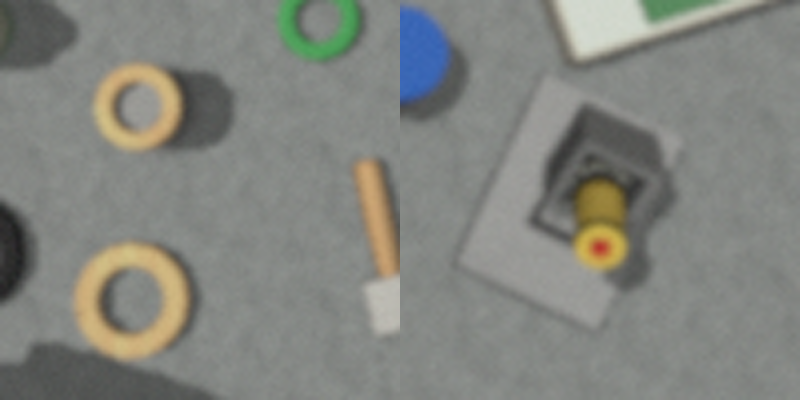

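Crop: the small ring sits on its cup at (135,105), confirmed against the larger ring lying on the table at (130,300). The torch tail is at (600,245), leaning to lower right of the socket. Next I check obstacle heights along the path and get the stand's geometry.

```bash
python3 - <<'E'
from h import *
z=np.load('pics/top.npz'); p=z['p']; d=z['d']; cal=K('top'); C=cloud('top',d,cal)
def st(n,box):
    x0,y0,x1,y1=[int(b/1.5) for b in box]; c=C[y0:y1,x0:x1].reshape(-1,3); c=c[d[y0:y1,x0:x1].ravel()>0]; t=np.percentile(c[:,2],98); print(n,'top',t.round(3),np.median(c[c[:,2]>t-.01],0).round(3))
st('bigbottle',(50,430,110,490)); st('brown',(0,430,45,490)); st('hardener',(165,300,215,335))
for n,b in dict(black=(318,165,362,215),pale=(368,175,410,222),clear=(422,165,465,215),white=(245,240,285,280),tail=(585,280,615,305)).items(): st(n,b)
# tail red dot & stand plate corners
R=p.astype(int); m=(R[...,0]>130)&(R[...,1]<110)&(R[...,2]<90); m[:180]=0;m[205:]=0;m[:,:390]=0;m[:,412:]=0
v,u=np.nonzero(m); print('red',u.mean()*1.5,v.mean()*1.5, len(u))
o,dr=ray('top',u.mean(),v.mean(),cal)
z2=np.load('pics/scene.npz')['p'].astype(int); m=(z2[...,0]>120)&(z2[...,1]<100)&(z2[...,2]<90); m[:105]=0;m[130:]=0;m[:,:145]=0;m[:,170:]=0
v,u=np.nonzero(m); print('red scene',u*1.5,v*1.5)
if len(u):
    o2,d2=ray('scene',u.mean(),v.mean()); t=np.linalg.lstsq(np.c_[dr,-d2],o2-o,rcond=None)[0]; print(o+dr*t[0],o2+d2*t[1])
# plate corners by crop pixel (crop1, right): scale 90/400
for c in [(548,75),(458,265),(600,328),(683,145)]: print(onz('top',355+(c[0]-400)*.225,140+c[1]*.225,.012,cal).round(3))
E
```

```text
bigbottle top 0.186 [0.249 0.561 0.184]
brown top 0.184 [0.249 0.658 0.182]
hardener top 0.13 [0.487 0.407 0.128]
black top 0.096 [0.715 0.138 0.093]
pale top 0.096 [0.701 0.051 0.093]
clear top 0.096 [ 0.716 -0.05   0.093]
white top 0.063 [0.591 0.278 0.059]
tail top 0.135 [ 0.513 -0.307  0.13 ]
red 599.5 292.6666666666667 9
red scene [238.5 240.  241.5 238.5 240.  241.5 238.5 238.5 235.5 234.  232.5] [172.5 172.5 172.5 174.  174.  174.  177.  183.  187.5 189.  192. ]
[ 0.51206962 -0.30946851  0.11219433] [ 0.51170641 -0.30899111  0.11199745]
[ 0.632 -0.317  0.012]
[ 0.511 -0.254  0.012]
[ 0.47  -0.341  0.012]
[ 0.586 -0.4    0.012]
```

```bash
python3 -m pendant '[[0.0854,0,0,0.05,0],[0.0854,0.028,-0.046,0,0.02],[0.0854,0.028,-0.046,0,0.02],[0.0854,0.028,-0.046,0,0.02],[0.0854,0.028,-0.046,0,0.02],[0.0854,0.028,-0.046,-0.02,0.02],[0.0854,0.028,-0.046,-0.03,0],[0.0854,0.029,-0.05,-0.04,0],[0.0854,0,0,-0.02,0]]'
python3 - <<'E'
from h import *
s=manip.sense(); print(s['position'],s['orientation'],s['force'])
p,d,cal=grab('wrist'); np.savez('pics/w1',p=p,d=d); save(cv2.resize(p,(768,576)),'w1.png')
np.save('pics/w1cal.npy',np.array(cal,object),allow_pickle=True); C=cloud('wrist',d,cal)
m=(C[...,2]>.055)&(C[...,2]<.07)&(np.hypot(C[...,0]-.43,C[...,1]-.28)<.06)&(d>0)
print(m.sum()); c,r=cv2.minEnclosingCircle(C[m][:,:2].astype(np.float32)); print(c,r,np.median(C[m],0))
E
```

```text
time_s: 1.23
position: [0.4286, 0.2806, 0.1741]
orientation: [0.001, 0.797, 0.603, -0.002]
force: [0.6, 0.3, -0.8]
opening: 1.005
[0.42858227 0.28064406 0.17405667] [ 0.0013351   0.79740069  0.60344644 -0.00165956] [ 0.64628438  0.29307515 -0.78538415]
2174
(0.4296386241912842, 0.28305697441101074) 0.029107877984642982 [0.42827206 0.28342955 0.06321538]
```

View pics/w1.png

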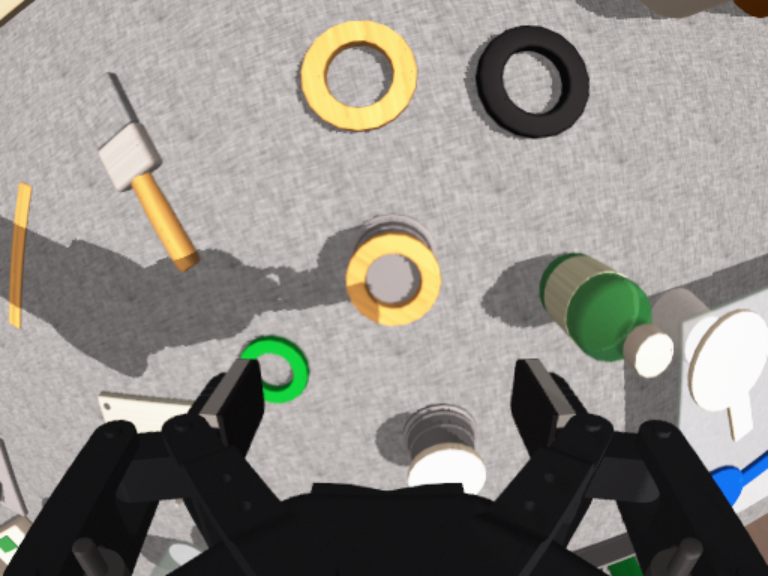

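The wrist view shows the ring on its cup at (393,280), with the larger ring (360,75), green ring (275,370) and black ring (533,80) clear of the fingers. I'm descending on it and gripping.

```bash
python3 -m pendant '[[0.0854,0.001,0.0025,-0.05,0],[0.0854,0,0,-0.05,0.01],[0.0854,0,0,-0.025,0],[0.0854,0,0,-0.018,0],[0.05,0,0,0,0],[0.05,0,0,0,0],[0.05,0,0,0,0],[0.05,0,0,0,0]]'
python3 -m pendant '[[0.05,0,0,0.03,0],[0.05,0,0,0.05,0],[0.05,0,0,0.05,0],[0.05,0.03,-0.05,0.02,0],[0.05,0.03,-0.05,0,0],[0.05,0.025,-0.06,0,0],[0.05,0.015,-0.06,0,0],[0.05,0,0,0,0],[0.05,0,0,0,0]]'
python3 - <<'E'
from h import *
s=manip.sense(); print(s['position'],s['orientation'],s['force'],s['opening'])
p,d,cal=grab('wrist'); np.savez('pics/w2',p=p,d=d); save(cv2.resize(p,(768,576)),'w2.png')
C=cloud('wrist',d,cal)
w=d>0
rg=w&(C[...,2]>.1)&(np.hypot(C[...,0]-s['position'][0],C[...,1]-s['position'][1])<.05)
H=cv2.cvtColor(p,cv2.COLOR_RGB2HSV)
rg&=(H[...,0]>8)&(H[...,0]<28)&(H[...,1]>70)
print('ring',rg.sum(),np.median(C[rg],0) if rg.any() else 0, C[rg].min(0),C[rg].max(0))
m=w&(abs(C[...,2]-.012)<.006)&(np.hypot(C[...,0]-.551,C[...,1]-.02)<.1)&(p.min(-1)>150)
r=cv2.minAreaRect(C[m][:,:2].astype(np.float32)); print('jig',r)
b=w&(abs(C[...,2]-.032)<.006)&(np.hypot(C[...,0]-.551,C[...,1]-.02)<.04)&(H[...,2]<150)
print('base',cv2.minEnclosingCircle(C[b][:,:2].astype(np.float32)),b.sum())
E
```

```text
time_s: 2.28
position: [0.4278, 0.2889, 0.0337]
orientation: [-0.0, 0.792, 0.611, 0.0]
force: [-2.4, -1.2, 7.5]
opening: 0.659
time_s: 3.4
position: [0.5272, 0.0716, 0.1831]
orientation: [-0.0, 0.792, 0.611, 0.001]
force: [0.2, 1.2, -0.3]
opening: 0.659
[0.52719321 0.07155909 0.1831186 ] [-9.26104764e-05  7.91989600e-01  6.10534167e-01  7.03682725e-04] [ 0.22779691  1.24112729 -0.33155409] 0.6592940797941257
ring 8002 [0.52523559 0.07217646 0.2124685 ] [0.50162257 0.04204352 0.19042654] [0.55934453 0.10998464 0.28386453]
jig ((0.5495163798332214, 0.020614400506019592), (0.1194843053817749, 0.11800441890954971), 73.82571411132812)
base ((0.5484644770622253, 0.02097376435995102), 0.03800291195511818) 1884
```

View pics/w2.png

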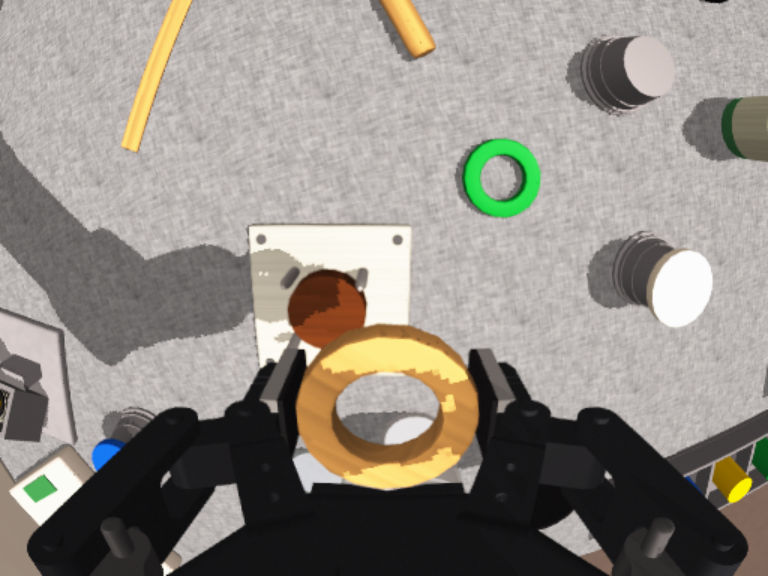

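The wrist view shows the ring held between the pads, centre at (388,408). The base in the jig is at (327,308), and the jig edges are parallel to the image axes, so the yaw is right. Now I measure the ring's offset in the hand and the base centre more exactly.

```bash
python3 - <<'E'
from h import *
s=manip.sense(); P=np.array(s['position']); z=np.load('pics/w2.npz'); p,d=z['p'],z['d']; cal=K('wrist'); C=cloud('wrist',d,cal)
hsv=cv2.cvtColor(p,cv2.COLOR_RGB2HSV); H,S,V=[hsv[...,i].astype(int) for i in range(3)]
q=s['orientation']; a=2*np.arctan2(q[2],q[1]); ex=np.array([np.cos(a),np.sin(a)]); ey=np.array([np.sin(a),-np.cos(a)]); print('jaw',a)
m=((H>8)&(H<28)&(S>70)&(d>0)); m[:200]=0; m[:, :190]=0; m[:,325:]=0; m&=d<np.percentile(d[m],99)
r=C[m]; zt=np.percentile(r[:,2],[2,10,50,90,98]); print('z pct',zt)
T=np.c_[(r[:,:2]-P[:2])@ex,(r[:,:2]-P[:2])@ey]; top=(r[:,2]>.19)&(r[:,2]<.24)
print('tool pct',np.percentile(T[top],[1,99],axis=0), cv2.minEnclosingCircle(T[top].astype(np.float32)))
# outer-contour ray onto ring top plane
cs,_=cv2.findContours(m.astype(np.uint8),0,1); c=max(cs,key=cv2.contourArea)
for zz in (zt[3],):
    Q=np.array([onz('wrist',*x[0],zz,cal)[:2] for x in c])-P[:2]; print('contour circ',cv2.minEnclosingCircle(np.c_[Q@ex,Q@ey].astype(np.float32)))
b=((H<14)|(H>172))&(S>110)&(V>25); b[:170]=0;b[237:]=0;b[:,:185]=0;b[:,250:]=0
cs,_=cv2.findContours(b.astype(np.uint8),0,1); c=max(cs,key=cv2.contourArea)
Q=np.array([onz('wrist',*x[0],.032,cal)[:2] for x in c],np.float32); print('base',cv2.minEnclosingCircle(Q),cv2.fitEllipse(Q))
E
```

```text
jaw 1.3155230578292862
z pct [0.03273219 0.03386044 0.21222018 0.21319699 0.21367506]
tool pct [[-0.02708336 -0.0249605 ]
 [ 0.02717333  0.02941586]] ((0.00023756596783641726, 0.00371372583322227), 0.029546024277806282)
contour circ ((-0.005200372077524662, -0.004668264649808407), 0.03793502599000931)
base ((0.5490618348121643, 0.02355494536459446), 0.03027210757136345) ((0.5471912622451782, 0.022428758442401886), (0.051476988941431046, 0.05895876884460449), 33.87626266479492)
```

```bash
python3 -m pendant '[[0.05,0.01,-0.025,0,-0.01],[0.05,0.01,-0.0255,0,0],[0.05,0,0,-0.05,0],[0.05,0,0,-0.05,0],[0.05,0,0,0,0],[0.05,0,0,0,0]]'
cat > look.py <<'E'
from h import *
import sys
s=manip.sense(); P=np.array(s['position']); q=s['orientation']; a=2*np.arctan2(q[2],q[1])
ex=np.array([np.cos(a),np.sin(a)]); ey=np.array([np.sin(a),-np.cos(a)]); print('tcp',P.round(4),'jaw',a,'open',s['opening'],'F',np.round(s['force'],1))
p,d,cal=grab('wrist'); C=cloud('wrist',d,cal); np.savez('pics/'+sys.argv[1],p=p,d=d); save(cv2.resize(p,(768,576)),sys.argv[1]+'.png')
m=(d>0)&(abs(C[...,2]-.012)<.005)&(np.hypot(C[...,0]-.55,C[...,1]-.02)<.1)&(p.min(-1)>90)
if m.sum()>200: print('jig',cv2.minAreaRect(C[m][:,:2].astype(np.float32)))
E
python3 look.py w3
```

```text
time_s: 4.2
position: [0.5479, 0.022, 0.0841]
orientation: [0.0, 0.794, 0.608, 0.001]
force: [0.3, 0.2, -0.2]
opening: 0.662
tcp [0.5479 0.022  0.0841] jaw 1.3060493159906352 open 0.6624972264360844 F [ 0.3  0.2 -0.2]
jig ((0.5502290725708008, 0.020685672760009766), (0.12060537189245224, 0.1199808269739151), 74.71712493896484)
```

View pics/w3.png

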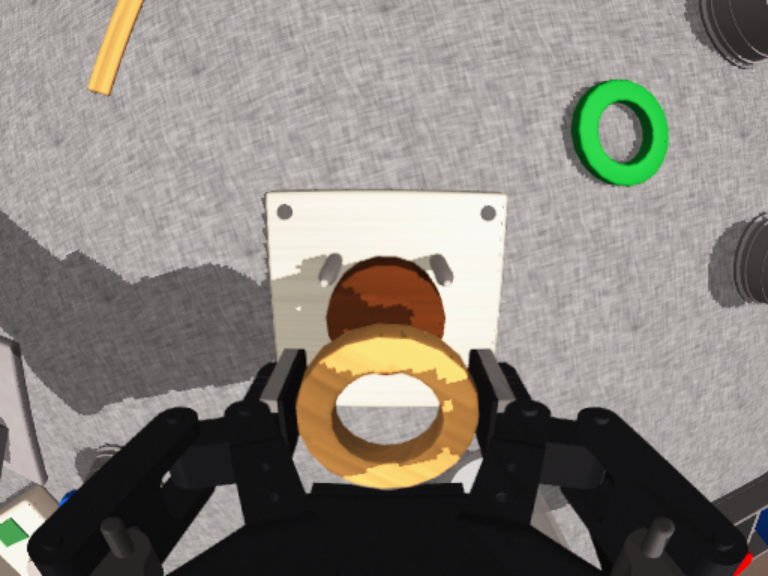

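The jig is centred under the ring: its plate spans columns 277–497 and the ring centre is at 388. Measured offset is under 1 mm, so I lower it and release.

```bash
python3 -m pendant '[[0.05,-0.0005,-0.0005,-0.03,0],[0.05,0,0,-0.02,0],[0.05,0,0,-0.01,0],[0.05,0,0,-0.009,0],[0.05,0,0,0,0],[0.05,0,0,0,0]]'
```

```text
time_s: 5.0
position: [0.5479, 0.0206, 0.0157]
orientation: [0.001, 0.795, 0.607, 0.002]
force: [-0.9, 1.4, 8.9]
opening: 0.662
```

```bash
python3 -m pendant '[[0.0854,0,0,0,0],[0.0854,0,0,0,0],[0.0854,0,0,0,0],[0.0854,0,0,0.03,0],[0.0854,0,0,0.05,0],[0.0854,0,0,0.04,0],[0.0854,-0.03,0,0.02,0],[0.0854,-0.03,0,0,0],[0.0854,0,0,0,0]]'; python3 look.py w4
python3 - <<'E'
from h import *
z=np.load('pics/w4.npz'); p,d=z['p'],z['d']; C=cloud('wrist',d); hsv=cv2.cvtColor(p,cv2.COLOR_RGB2HSV)
m=(d>0)&(C[...,2]>.036)&(C[...,2]<.05)&(np.hypot(C[...,0]-.55,C[...,1]-.02)<.035)&(hsv[...,1]>70)&(hsv[...,2]>120)
r=C[m]; print(len(r),cv2.minEnclosingCircle(r[:,:2].astype(np.float32)),np.median(r,0)); print('tilt',np.linalg.lstsq(np.c_[r[:,:2]-[.55,.02],np.ones(len(r))],r[:,2],rcond=None)[0])
E
```

```text
time_s: 6.12
position: [0.4839, 0.02, 0.154]
orientation: [-0.001, 0.795, 0.607, -0.001]
force: [-0.5, -0.4, 0.2]
opening: 1.005
tcp [0.4839 0.02   0.154 ] jaw 1.30407916211858 open 1.0046076409669145 F [-0.5 -0.4  0.2]
jig ((0.5503106713294983, 0.020651161670684814), (0.12085170298814774, 0.1207762286067009), 74.49625396728516)
1753 ((0.554440975189209, 0.018470337614417076), 0.0305783674120903) [0.55008464 0.02027983 0.04542551]
tilt [ 0.01062714 -0.00155858  0.04492947]
```

View pics/w4.png

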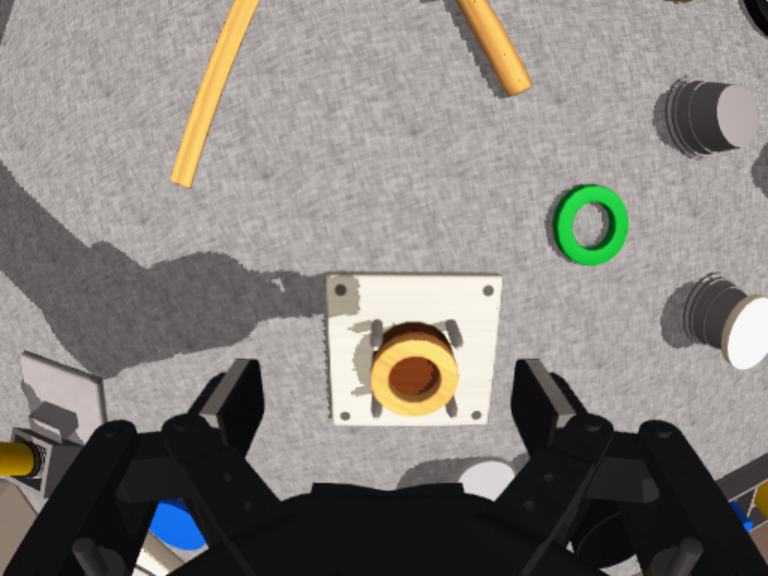

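The ring lies flat between the pins (415,375), its top at 45 mm. Next is the blue disc.

```bash
python3 -m pendant '[[0.0854,0.03,-0.046,0.02,0],[0.0854,0.031,-0.046,0,0],[0.0854,0.031,-0.046,0,0],[0.0854,0.031,-0.046,0,0],[0.0854,0.031,-0.046,0,0],[0.0854,0,0,0,0],[0.0854,0,0,0,0]]'; python3 look.py w5
python3 - <<'E'
from h import *
z=np.load('pics/w5.npz'); p,d=z['p'],z['d']; cal=K('wrist'); C=cloud('wrist',d,cal); hsv=cv2.cvtColor(p,cv2.COLOR_RGB2HSV)
m=(d>0)&(C[...,2]>.055)&(C[...,2]<.07)&(np.hypot(C[...,0]-.638,C[...,1]+.21)<.06)&(hsv[...,1]>110)&(hsv[...,0]>100)
r=C[m]; print(len(r),cv2.minEnclosingCircle(r[:,:2].astype(np.float32)),np.median(r,0))
# torch barrel (yellow) axis
y=(d>0)&(hsv[...,0]>16)&(hsv[...,0]<32)&(hsv[...,1]>150)&(C[...,1]<-.22)&(C[...,2]>.05)&(C[...,2]<.2)
b=C[y]; print('yellow',len(b),b.mean(0)if len(b) else 0)
E
```

```text
time_s: 7.05
position: [0.6404, -0.2095, 0.1728]
orientation: [-0.001, 0.795, 0.607, -0.0]
force: [0.1, 0.3, -0.1]
opening: 1.005
tcp [ 0.6404 -0.2095  0.1728] jaw 1.3037728404789146 open 1.0047883196302214 F [ 0.1  0.3 -0.1]
jig ((0.5508365035057068, 0.020025178790092468), (0.12115328758955002, 0.12012609839439392), 74.53789520263672)
3270 ((0.639759361743927, -0.2092963308095932), 0.030217094346880913) [ 0.63823649 -0.20860909  0.06163846]
yellow 2087 [ 0.52919255 -0.30500235  0.11490648]
```

```bash
python3 -m pendant '[[0.0854,-0.0005,0,-0.045,0],[0.0854,0,0,-0.045,0],[0.0854,0,0,-0.03,0],[0.0854,0,0,-0.022,0],[0.0854,0,0,0,0],[0.05,0,0,0,0],[0.05,0,0,0,0],[0.05,0,0,0,0],[0.05,0,0,0,0]]'
python3 -m pendant '[[0.05,0,0,0.03,0],[0.05,0,0,0.05,0],[0.05,0,0,0.045,0],[0.05,-0.018,0.045,0.02,0],[0.05,-0.018,0.046,0,0],[0.05,-0.018,0.046,0,0],[0.05,-0.018,0.046,0,0],[0.05,-0.018,0.045,0,0],[0.05,0,0,0,0],[0.05,0,0,0,0]]'
python3 look.py w6; python3 - <<'E'
from h import *
s=manip.sense(); P=np.array(s['position']); q=s['orientation']; a=2*np.arctan2(q[2],q[1]); ex=np.array([np.cos(a),np.sin(a)]); ey=np.array([np.sin(a),-np.cos(a)])
z=np.load('pics/w6.npz'); p,d=z['p'],z['d']; C=cloud('wrist',d); hsv=cv2.cvtColor(p,cv2.COLOR_RGB2HSV)
m=(d>0)&(C[...,2]>.15)&(np.hypot(*(C[...,:2]-P[:2]).transpose(2,0,1))<.06)&(hsv[...,1]>110)&(hsv[...,0]>100)&(hsv[...,0]<130)
r=C[m]; zt=np.median(r[:,2]); r=r[abs(r[:,2]-zt)<.004]; T=np.c_[(r[:,:2]-P[:2])@ex,(r[:,:2]-P[:2])@ey].astype(np.float32)
c,rad=cv2.minEnclosingCircle(T); print(len(r),c,rad,'ztop-tcp',zt-P[2],'world',P[:2]+c[0]*ex+c[1]*ey)
E
```

```text
time_s: 8.22
position: [0.6414, -0.2101, 0.0339]
orientation: [0.001, 0.795, 0.607, 0.001]
force: [0.8, 0.6, 6.7]
opening: 0.678
time_s: 9.48
position: [0.5505, 0.0174, 0.1774]
orientation: [0.001, 0.795, 0.607, 0.0]
force: [1.0, -0.2, -0.0]
opening: 0.675
tcp [0.5505 0.0174 0.1774] jaw 1.3038513129788296 open 0.6748438272407459 F [ 1.  -0.2 -0. ]
jig ((0.5504934787750244, 0.02059020847082138), (0.12051504850387573, 0.11991685628890991), 74.57939147949219)
11054 (9.148294338956475e-05, -0.0013392986729741096) 0.030379537492990494 ztop-tcp 0.02753421008462037 world [0.54928149 0.01712207]
```

```bash
python3 -m pendant '[[0.05,0.0012,0.0035,-0.03,0],[0.05,0,0,-0.05,0],[0.05,0,0,-0.03,0],[0.05,0,0,0,0],[0.05,0,0,0,0]]'
python3 - <<'E'
from h import *
s=manip.sense(); P=np.array(s['position']); q=s['orientation']; a=2*np.arctan2(q[2],q[1]); ex=np.array([np.cos(a),np.sin(a)]); ey=np.array([np.sin(a),-np.cos(a)])
print(P,P[:2]-.0013*ey)
E
```

```text
time_s: 10.15
position: [0.5523, 0.0206, 0.0677]
orientation: [0.001, 0.795, 0.606, 0.001]
force: [0.3, -0.6, -0.3]
opening: 0.676
[0.55228704 0.0206264  0.06771821] [0.55103361 0.02097122]
```

Within 0.6 mm of the jig centre; lowering the last 41 mm.

```bash
python3 -m pendant '[[0.05,-0.0005,-0.0004,-0.02,0],[0.05,0,0,-0.01,0],[0.05,0,0,-0.008,0],[0.05,0,0,-0.002,0],[0.05,0,0,0,0],[0.05,0,0,0,0]]'
```

```text
time_s: 10.9
position: [0.5522, 0.0207, 0.0279]
orientation: [0.001, 0.795, 0.607, 0.001]
force: [0.4, -1.4, 11.1]
opening: 0.677
```

```bash
python3 -m pendant '[[0.0854,0,0,0,0],[0.0854,0,0,0,0],[0.0854,0,0,0,0],[0.0854,0,0,0.03,0],[0.0854,0,0,0.05,0],[0.0854,0,0,0.05,0],[0.0854,-0.03,-0.03,0.04,0],[0.0854,-0.03,-0.04,0.03,0],[0.0854,0,0,0,0],[0.0854,0,0,0,0]]'; python3 look.py w7
python3 - <<'E'
from h import *
z=np.load('pics/w7.npz'); p,d=z['p'],z['d']; cal=K('wrist'); C=cloud('wrist',d,cal); hsv=cv2.cvtColor(p,cv2.COLOR_RGB2HSV)
m=(d>0)&(C[...,2]>.047)&(C[...,2]<.065)&(np.hypot(C[...,0]-.55,C[...,1]-.02)<.036)&(hsv[...,1]>110)&(hsv[...,0]>100)
r=C[m]; print(len(r),cv2.minEnclosingCircle(r[:,:2].astype(np.float32)),np.median(r,0)); print('tilt',np.linalg.lstsq(np.c_[r[:,:2]-[.55,.02],np.ones(len(r))],r[:,2],rcond=None)[0])
E
```

```text
time_s: 12.15
position: [0.4907, -0.0482, 0.2266]
orientation: [-0.0, 0.795, 0.607, 0.0]
force: [0.3, 0.3, 0.1]
opening: 1.005
tcp [ 0.4907 -0.0482  0.2266] jaw 1.3040979310650334 open 1.004883493236209 F [0.3 0.3 0.1]
jig ((0.5501689314842224, 0.020509585738182068), (0.12083418667316437, 0.12003307044506073), 74.52986145019531)
1920 ((0.5512903332710266, 0.023147759959101677), 0.03161557391285896) [0.5484277 0.0208545 0.0548793]
tilt [0.01656546 0.00661627 0.05476176]
```

View pics/w7.png

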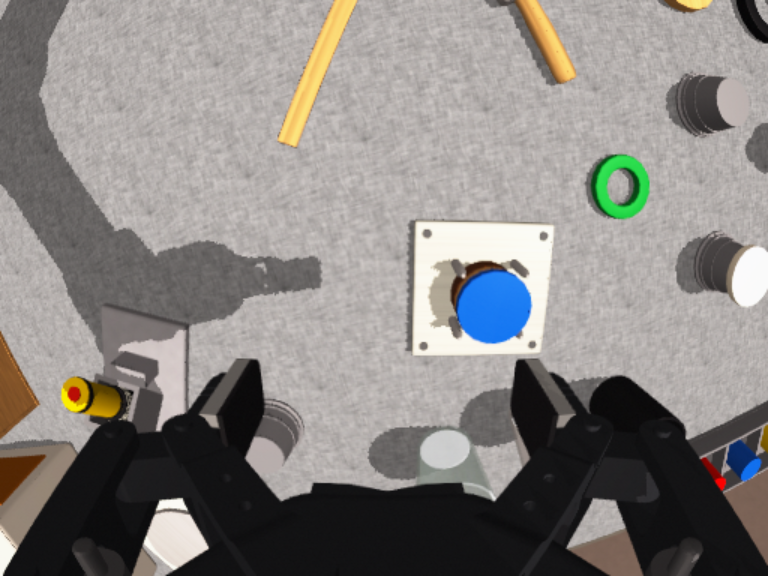

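The blue disc is seated on the ring at (493,305), level and between the pins. Now I go over the torch (tail at (73,393)) with the jaws turned across its lean plane.

```bash
python3 -m pendant '[[0.0854,0.005,-0.05,0.01,-0.042],[0.0854,0.005,-0.05,0.01,-0.042],[0.0854,0.005,-0.05,0.01,-0.042],[0.0854,0.005,-0.05,0,-0.042],[0.0854,0.005,-0.05,0,-0.04],[0.0854,0,0,0,0],[0.0854,0,0,0,0]]'; python3 look.py w8
python3 - <<'E'
from h import *
z=np.load('pics/w8.npz'); p,d=z['p'],z['d']; cal=K('wrist'); C=cloud('wrist',d,cal); hsv=cv2.cvtColor(p,cv2.COLOR_RGB2HSV); H,S,V=[hsv[...,i].astype(int) for i in range(3)]
box=(d>0)&(abs(C[...,0]-.53)<.09)&(C[...,1]<-.24)&(C[...,1]>-.4)&(C[...,2]>.03)&(C[...,2]<.2)
red=box&((H<8)|(H>172))&(S>150)&(C[...,2]>.1); print('red',red.sum(),np.median(C[red],0))
y=box&(H>16)&(H<34)&(S>140); b=C[y]; print('yel',len(b),b.min(0),b.max(0))
# barrel side/top normals: fit axis by lsq cylinder r=14mm
from scipy.optimize import least_squares
def f(x):
    a=np.array([x[2],x[3],1.]); a/=np.linalg.norm(a); w=b-np.array([x[0],x[1],.11]); return np.linalg.norm(np.cross(w,a),axis=1)-.014
r=least_squares(f,[.53,-.31,-.67,.35],loss='soft_l1',f_scale=.001); x=r.x; print('axis pt z=.11',x[:2],'slope',x[2:],'tilt',np.hypot(*x[2:]),np.arctan(np.hypot(*x[2:])),'dir',np.arctan2(x[3],x[2]),'rms',np.median(abs(f(x))))
a=np.array([x[2],x[3],1.]);a/=np.linalg.norm(a); t=(b-np.array([x[0],x[1],.11]))@a; te=np.percentile(t,99.5); print('tail',np.array([x[0],x[1],.11])+te*a,'grip',np.array([x[0],x[1],.11])+(te-.03)*a,'lens',np.array([x[0],x[1],.11])+(te-.125)*a)
pl=(d>0)&(abs(C[...,2]-.012)<.004)&(np.hypot(C[...,0]-.55,C[...,1]+.328)<.1)
print('plate',cv2.minAreaRect(C[pl][:,:2].astype(np.float32)))
E
```

```text
time_s: 13.08
position: [0.5161, -0.2968, 0.2553]
orientation: [-0.002, 0.853, 0.522, -0.0]
force: [0.1, 0.5, -0.0]
opening: 1.0
tcp [ 0.5161 -0.2968  0.2553] jaw 1.0980693297415087 open 0.9996885330807566 F [ 0.1  0.5 -0. ]
jig ((0.5506067872047424, 0.019961200654506683), (0.12057105451822281, 0.12056253105401993), 74.65666961669922)
red 98 [ 0.51006419 -0.30245335  0.13057761]
yel 973 [ 0.49915674 -0.33319908  0.0355512 ] [ 0.55587062 -0.28989742  0.13820588]
axis pt z=.11 [ 0.52274462 -0.30945047] slope [-0.68026216  0.33862267] tilt 0.7598828295880932 0.6497961739137932 dir 2.6797205296699533 rms 0.0006013603892258221
tail [ 0.50879251 -0.30250535  0.1305099 ] grip [ 0.5250414  -0.31059377  0.10662369] lens [ 0.57649621 -0.33620708  0.03098401]
plate ((0.5650362372398376, -0.33068716526031494), (0.09955795854330063, 0.16638785600662231), 62.91590118408203)
```

View pics/w8.png

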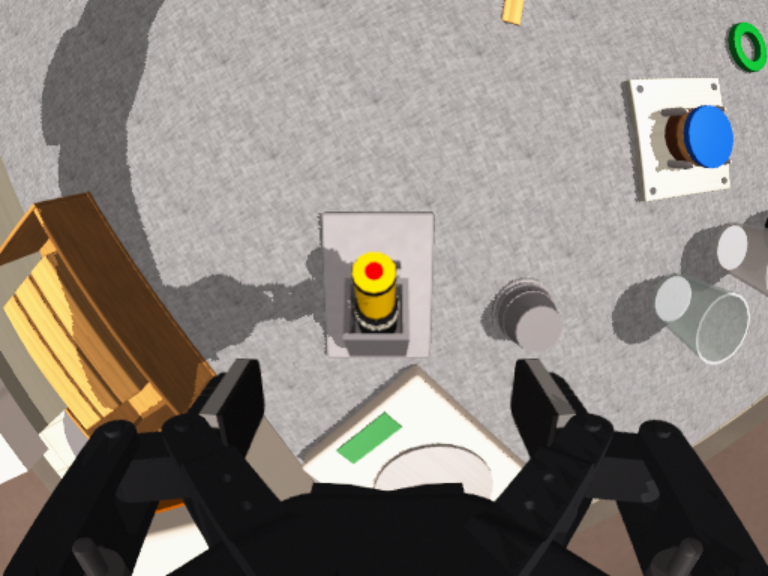

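The view shows the torch tail at (374,270), and the barrel lies centred between the jaws. The fitted tilt is 0.650 rad and the grip point (0.525, -0.311, 0.107). Down to grip it.

```bash
python3 -m pendant '[[0.0854,0.009,-0.014,-0.03,0.01],[0.0854,0,0,-0.05,0],[0.0854,0,0,-0.05,0],[0.0854,0,0,-0.03,0],[0.0854,0,0,-0.010,0],[0.0854,0,0,0,0]]'
```

```text
time_s: 13.88
position: [0.5251, -0.3117, 0.0868]
orientation: [-0.0, 0.851, 0.526, 0.0]
force: [-0.2, 0.2, 0.1]
opening: 1.0
```

```bash
python3 -m pendant '[[0.015,0,0,0,0],[0.015,0,0,0,0],[0.015,0,0,0,0],[0.015,0,0,0,0],[0.015,0,0,0,0],[0.015,0,0,0,0]]'
```

```text
time_s: 14.62
position: [0.525, -0.3128, 0.0876]
orientation: [0.0, 0.851, 0.525, 0.0]
force: [-1.8, 1.2, 5.6]
opening: 0.308
```

```bash
python3 -m pendant '[[0.015,-0.0065,0.0032,0.0096,0],[0.015,-0.0065,0.0032,0.0096,0],[0.015,-0.0065,0.0032,0.0096,0],[0.015,-0.0065,0.0032,0.0096,0],[0.015,0,0,0,0],[0.015,0,0,0,0]]'
cat > torch.py <<'E'
from h import *
import sys
from scipy.optimize import least_squares
s=manip.sense(); P=np.array(s['position']); print('tcp',P.round(4),'F',np.round(s['force'],1),'open',round(s['opening'],3))
p,d,cal=grab('wrist'); C=cloud('wrist',d,cal); np.savez('pics/'+sys.argv[1],p=p,d=d); save(cv2.resize(p,(768,576)),sys.argv[1]+'.png')
hsv=cv2.cvtColor(p,cv2.COLOR_RGB2HSV); H,S,V=[hsv[...,i].astype(int) for i in range(3)]
near=(d>0)&(np.hypot(C[...,0]-P[0],C[...,1]-P[1])<.07)&(C[...,2]>P[2]-.03)&(C[...,2]<P[2]+.09)
b=C[near&(H>16)&(H<34)&(S>140)]; red=C[near&((H<8)|(H>172))&(S>150)]
g=np.array([P[0],P[1],P[2]+.02])
def ax(x): a=np.array([x[2],x[3],1.]); return a/np.linalg.norm(a)
f=lambda x: np.linalg.norm(np.cross(b-np.array([x[0],x[1],g[2]]),ax(x)),axis=1)-.014
t0=float(sys.argv[2]); x=least_squares(f,[g[0],g[1],-t0*.89,t0*.45],loss='soft_l1',f_scale=.001).x; a=ax(x)
# tail end height from red cap
o=np.array([x[0],x[1],g[2]]); t=np.median((red-o)@a) if len(red) else np.percentile((b-o)@a,99.5)
print('n',len(b),len(red),'slope',x[2:].round(3),'tilt in lean plane',round(-(x[2:]@[.895,-.446]),3),'across',round(x[2:]@[.446,.895],3),'rms',np.median(abs(f(x))).round(5))
print('tail',(o+t*a).round(4),'grip',(o+(t-.03)*a).round(4),'lens',(o+(t-.125)*a).round(4))
E
python3 torch.py t1 .76
```

```text
time_s: 15.38
position: [0.4986, -0.3, 0.1253]
orientation: [0.0, 0.851, 0.525, 0.0]
force: [0.8, -1.6, 1.5]
opening: 0.309
tcp [ 0.4986 -0.3     0.1253] F [ 0.8 -1.6  1.5] open 0.309
n 3160 683 slope [-0.719  0.351] tilt in lean plane 0.799 across -0.007 rms 0.00324
tail [ 0.4808 -0.2914  0.1667] grip [ 0.4976 -0.2996  0.1432] lens [ 0.5509 -0.3256  0.069 ]
```

The torch came out 48 mm, with its lens end still in the mouth. Now I swing the grip over the lens in an arc, using the socket's far rim as the stop.

```bash
python3 -m pendant '[[0.015,0.0103,-0.0051,0.009,0],[0.015,0.0125,-0.0062,0.006,0],[0.015,0.0121,-0.006,0.004,0],[0.015,0.007,-0.0035,0.001,0],[0.015,0,0,0,0],[0.015,0,0,0,0]]'; python3 torch.py t2 .1
```

```text
time_s: 16.18
position: [0.5358, -0.3186, 0.1422]
orientation: [-0.005, 0.851, 0.525, -0.003]
force: [-5.4, 2.7, -4.6]
opening: 0.312
tcp [ 0.5358 -0.3186  0.1422] F [-5.4  2.7 -4.6] open 0.312
n 3825 721 slope [-0.207  0.106] tilt in lean plane 0.232 across 0.002 rms 0.00252
tail [ 0.5247 -0.3131  0.1911] grip [ 0.5307 -0.3161  0.1619] lens [ 0.5499 -0.3259  0.0693]
```

View pics/t2.png

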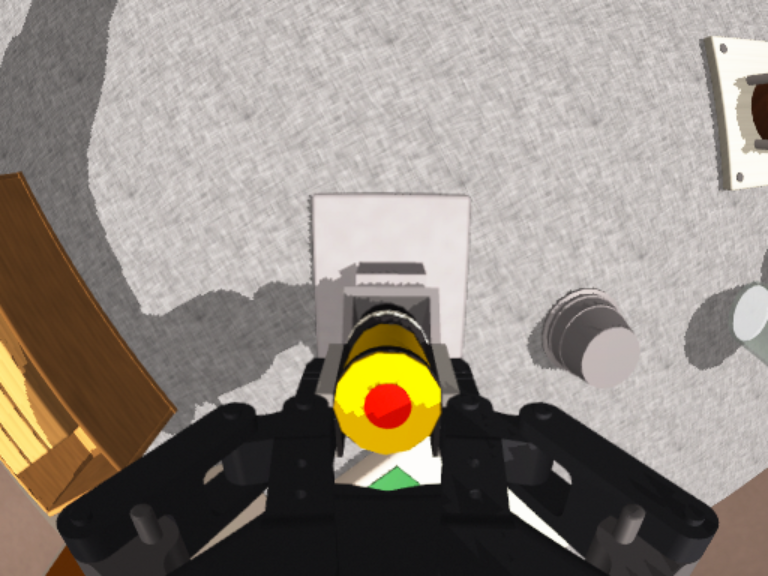

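The torch is swinging up in the grip: tail at (388,405), head still against the rim at (388,320). I continue and refine the fit by leaving out the flat tail face.

```bash
sed -i 's/^# tail end.*/for _ in range(3):\n    o=np.array([x[0],x[1],g[2]]); tt=np.median((red-o)@a); b0=b if _==0 else b0; b=b0[(b0-o)@a<tt-.003]; x=least_squares(f,x,loss="soft_l1",f_scale=.001).x; a=ax(x)/' torch.py
python3 -m pendant '[[0.015,0.0062,-0.0031,0.001,0],[0.015,0.0054,-0.0027,0,0],[0.015,0,0,0,0],[0.015,0,0,0,0]]'; python3 torch.py t3 .1
```

```text
time_s: 16.73
position: [0.5483, -0.3241, 0.1438]
orientation: [-0.005, 0.851, 0.525, -0.002]
force: [-3.8, 3.2, -2.1]
opening: 0.312
tcp [ 0.5483 -0.3241  0.1438] F [-3.8  3.2 -2.1] open 0.312
n 1738 685 slope [-0.08   0.039] tilt in lean plane 0.089 across -0.001 rms 0.00017
tail [ 0.5391 -0.3196  0.1947] grip [ 0.5415 -0.3208  0.1648] lens [ 0.5491 -0.3244  0.0701]
```

```bash
python3 -m pendant '[[0.015,0.004,-0.002,0,0],[0.015,0.0028,-0.0014,0,0],[0.015,0,0,0,0],[0.015,0,0,0,0]]'; python3 torch.py t4 .02
```

```text
time_s: 17.27
position: [0.5539, -0.3277, 0.1439]
orientation: [-0.005, 0.851, 0.525, -0.003]
force: [-7.2, 3.3, 1.2]
opening: 0.308
tcp [ 0.5539 -0.3277  0.1439] F [-7.2  3.3  1.2] open 0.308
n 2225 647 slope [-0.01   0.007] tilt in lean plane 0.012 across 0.002 rms 0.00018
tail [ 0.5462 -0.3238  0.1955] grip [ 0.5466 -0.324   0.1655] lens [ 0.5476 -0.3247  0.0705]
```

```bash
python3 -m pendant '[[0.015,0,0,0.02,0],[0.015,0,0,0.04,0],[0.015,0,0,0.03,0],[0.015,0,0,0,0],[0.015,0,0,0,0]]'; python3 torch.py t5 .02
```

```text
time_s: 17.95
position: [0.5582, -0.3294, 0.2346]
orientation: [-0.001, 0.851, 0.525, -0.001]
force: [0.2, -0.3, -1.9]
opening: 0.312
tcp [ 0.5582 -0.3294  0.2346] F [ 0.2 -0.3 -1.9] open 0.312
n 2151 655 slope [-0.031  0.018] tilt in lean plane 0.036 across 0.002 rms 0.00018
tail [ 0.5498 -0.3252  0.2861] grip [ 0.5507 -0.3257  0.2562] lens [ 0.5536 -0.3274  0.1612]
```

The torch is free, with 2° of tilt left. I'll re-enter just behind the rim and nudge it a few millimetres more.

```bash
python3 -m pendant '[[0.015,-0.009,0.0045,-0.03,0],[0.015,0,0,-0.04,0],[0.015,0,0,-0.02,0],[0.015,0,0,0,0],[0.015,0.006,-0.003,0,0],[0.015,0.0035,-0.0017,0,0],[0.015,0.0035,-0.0017,0,0],[0.015,0,0,0,0],[0.015,0,0,0,0]]'; python3 torch.py t6 .02
```

```text
time_s: 19.12
position: [0.5602, -0.3306, 0.146]
orientation: [-0.003, 0.851, 0.525, -0.002]
force: [-5.5, 3.5, -0.7]
opening: 0.309
tcp [ 0.5602 -0.3306  0.146 ] F [-5.5  3.5 -0.7] open 0.309
n 2791 608 slope [ 0.063 -0.025] tilt in lean plane -0.067 across 0.006 rms 0.0002
tail [ 0.5541 -0.3274  0.1983] grip [ 0.5522 -0.3266  0.1683] lens [ 0.5462 -0.3243  0.0736]
```

```bash
python3 -m pendant '[[0.015,0,0,0.03,0],[0.015,0,0,0.03,0],[0.015,0.027,-0.0134,0,0],[0.015,0.027,-0.0134,0,0],[0.015,0,0,0,0],[0.015,0,0,0,0]]'; python3 torch.py t7 .02
python3 - <<'E'
from h import *
d=np.load('pics/t5.npz')['d'];C=cloud('wrist',d)  # heights (pose differs; only top cam used)
z=np.load('pics/top.npz'); C=cloud('top',z['d'],K('top')); m=(np.hypot(C[...,0]-.606,C[...,1]+.353)<.03)&(z['d']>0); print('heights under target',np.percentile(C[m][:,2],[50,95,100]))
m=(np.hypot(C[...,0]-.65,C[...,1]+.35)<.03)&(z['d']>0); print(np.percentile(C[m][:,2],[50,95]))
E
```

```text
time_s: 19.92
position: [0.6167, -0.3586, 0.2066]
orientation: [0.0, 0.851, 0.525, -0.0]
force: [-0.7, -0.4, -2.6]
opening: 0.31
tcp [ 0.6167 -0.3586  0.2066] F [-0.7 -0.4 -2.6] open 0.31
n 2723 620 slope [ 0.046 -0.016] tilt in lean plane -0.048 across 0.006 rms 0.0002
tail [ 0.61   -0.3552  0.2587] grip [ 0.6086 -0.3547  0.2288] lens [ 0.6043 -0.3532  0.1339]
heights under target [0.01079358 0.06381441 0.07102811]
[0.02582683 0.03206055]
```

View pics/t7.png

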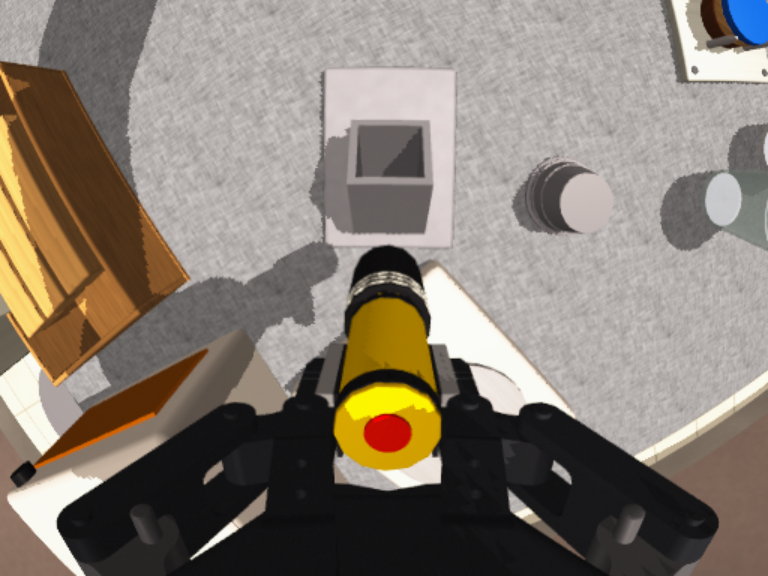

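The head is clear behind the socket; the scale and the empty cup are well below it. I'll lower it to lens height about 75 mm and press it gently back against the socket's outer wall to take out the -0.048 rad.

```bash
python3 -m pendant '[[0.015,0,0,-0.03,0],[0.015,0,0,-0.03,0],[0.015,-0.006,0.003,0,0],[0.015,-0.006,0.003,0,0],[0.015,-0.003,0.0015,0,0],[0.015,0,0,0,0],[0.015,0,0,0,0]]'; python3 torch.py t8 .02
```

```text
time_s: 20.85
position: [0.6032, -0.352, 0.1478]
orientation: [0.002, 0.851, 0.525, 0.001]
force: [1.6, -2.1, 3.7]
opening: 0.315
tcp [ 0.6032 -0.352   0.1478] F [ 1.6 -2.1  3.7] open 0.315
n 2702 623 slope [ 0.04  -0.013] tilt in lean plane -0.042 across 0.006 rms 0.0002
tail [ 0.5963 -0.3484  0.2001] grip [ 0.5951 -0.348   0.1701] lens [ 0.5913 -0.3467  0.0752]
```

Contact is beginning (about 2.5 N sideways); push on in small steps.

```bash
python3 -m pendant '[[0.015,-0.0025,0.0012,0,0],[0.015,-0.0025,0.0012,0,0],[0.015,0,0,0,0],[0.015,0,0,0,0]]'; python3 torch.py t9 .02
```

```text
time_s: 21.4
position: [0.6012, -0.351, 0.1484]
orientation: [0.005, 0.851, 0.525, 0.003]
force: [6.0, -3.8, 3.9]
opening: 0.309
tcp [ 0.6012 -0.351   0.1484] F [ 6.  -3.8  3.9] open 0.309
n 2602 632 slope [ 0.021 -0.003] tilt in lean plane -0.02 across 0.006 rms 0.0002
tail [ 0.5936 -0.347   0.2006] grip [ 0.5929 -0.3469  0.1706] lens [ 0.591  -0.3466  0.0756]
```

```bash
python3 -m pendant '[[0.015,-0.002,0.001,0,0],[0.015,-0.0018,0.0009,0,0],[0.015,0,0,0,0],[0.015,0,0,0,0]]'; python3 torch.py t10 .02
```

```text
time_s: 21.95
position: [0.5978, -0.3495, 0.1491]
orientation: [0.005, 0.851, 0.525, 0.003]
force: [7.1, -3.1, 6.8]
opening: 0.308
tcp [ 0.5978 -0.3495  0.1491] F [ 7.1 -3.1  6.8] open 0.308
n 2373 647 slope [-0.014  0.012] tilt in lean plane 0.017 across 0.004 rms 0.00018
tail [ 0.5894 -0.3451  0.2011] grip [ 0.5898 -0.3455  0.1711] lens [ 0.5911 -0.3466  0.0761]
```

```bash
python3 -m pendant '[[0.015,0.009,-0.0045,0,0],[0.015,0,0,0.03,0],[0.015,0,0,0.04,0],[0.015,0,0.01,0.03,0],[0.015,-0.008,0.03,0,0],[0.015,-0.01,0.04,0,0],[0.015,-0.01,0.045,0,0],[0.015,-0.01,0.045,0,0],[0.015,0,0,0,0],[0.015,0,0,0,0]]'; python3 torch.py t11 .02
```

```text
time_s: 23.25
position: [0.5634, -0.1816, 0.2455]
orientation: [-0.001, 0.851, 0.525, -0.001]
force: [-0.1, -1.6, -0.8]
opening: 0.313
tcp [ 0.5634 -0.1816  0.2455] F [-0.1 -1.6 -0.8] open 0.313
n 2475 639 slope [ 0.013 -0.001] tilt in lean plane -0.012 across 0.005 rms 0.00019
tail [ 0.556  -0.1777  0.2975] grip [ 0.5556 -0.1777  0.2675] lens [ 0.5543 -0.1776  0.1725]
```

Upright to 0.7°. Carry it over the blue disc.

```bash
python3 -m pendant '[[0.015,-0.001,0.03,0,0],[0.015,-0.001,0.045,0,0],[0.015,-0.001,0.045,0,0],[0.015,-0.001,0.045,0,0],[0.015,0,0.033,0,0],[0.015,0,0,-0.03,0],[0.015,0,0,-0.02,0],[0.015,0,0,0,0],[0.015,0,0,0,0]]'; python3 torch.py t12 .02
```

```text
time_s: 24.42
position: [0.5608, 0.0157, 0.1966]
orientation: [0.0, 0.851, 0.525, 0.0]
force: [0.5, 0.2, -1.0]
opening: 0.309
tcp [0.5608 0.0157 0.1966] F [ 0.5  0.2 -1. ] open 0.309
n 2472 638 slope [ 0.01  -0.002] tilt in lean plane -0.009 across 0.003 rms 0.00018
tail [0.5532 0.0195 0.2487] grip [0.553  0.0196 0.2187] lens [0.552  0.0197 0.1237]
```

```bash
python3 -m pendant '[[0.015,-0.0012,0.001,-0.01,0],[0.015,0,0,-0.0095,0],[0.015,0,0,0,0],[0.015,0,0,0,0],[0.015,0,0,0,0],[0.015,0,0,0,0]]'; python3 torch.py t13 .02
python3 - <<'E'
from h import *
p,d,cal=grab('scene'); f,cx,cy,V=cal
def pr(P): c=V[:3,:3]@P+V[:3,3]; return cx-f*c[0]/c[2], cy+f*c[1]/c[2]
q=p.copy(); 
cr=p[130:250,170:300]; save(cv2.resize(cr,(780,720*780//780))[:600] if 0 else cv2.resize(cr,(650,600),interpolation=2),'fin.png')
for n,P in dict(lens=[.5508,.0207,.104],disc=[.5505,.0207,.054]).items(): u,v=pr(np.array(P)); print(n,(u-170)*5,(v-130)*5)
# disc now, from scene cam
C=cloud('scene',d,cal); h=cv2.cvtColor(p,cv2.COLOR_RGB2HSV); m=(d>0)&(np.hypot(C[...,0]-.55,C[...,1]-.02)<.06)&(h[...,0]>100)&(h[...,0]<128)&(h[...,1]>120); print('blue',m.sum(),np.median(C[m],0))
E
```

```text
time_s: 25.22
position: [0.5591, 0.0176, 0.1769]
orientation: [0.0, 0.851, 0.525, 0.0]
force: [0.1, 0.5, -1.4]
opening: 0.31
tcp [0.5591 0.0176 0.1769] F [ 0.1  0.5 -1.4] open 0.31
n 2470 639 slope [ 0.01  -0.002] tilt in lean plane -0.01 across 0.003 rms 0.00018
tail [0.5515 0.0215 0.2289] grip [0.5512 0.0215 0.1989] lens [0.5503 0.0217 0.1039]
lens 340.0214326453407 252.47208203639985
disc 342.8194787566841 316.6461385889846
blue 348 [0.55683771 0.02533524 0.05376838]
```

View pics/fin.png

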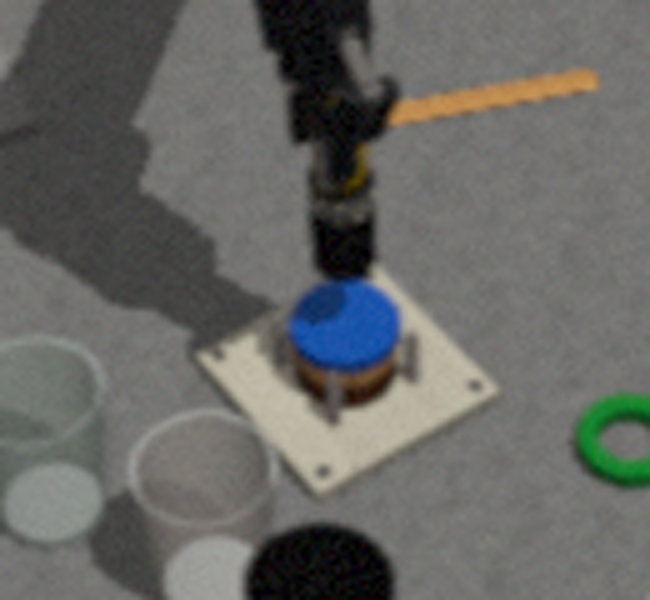

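The picture shows the torch upright with its lens end at about (343,262). It is centred above the blue disc at (345,325), and the disc lies level on the ring and base between the pins. The gap matches the computed 5 cm, so I hand in.

```bash
python3 -c "
from bench import manip
s=manip.sense();print(s['time_s'],abs(s['joint_velocities']).max() if hasattr(s['joint_velocities'],'max') else s['joint_velocities']);print(manip.hand_in())"
```

```text
25.325 0.0014380547219404287
the job is handed in; nothing more can be done
None
```

The stand is assembled and the job is handed in at 25.3 s. The plywood ring went onto the base and was released, then the blue disc went onto the ring and was released. I drew the torch out and turned it upright in the grip by pressing its head against its stand. I overshot slightly on the second push and corrected that with a push the other way.

**Last checks:**
- **Ring and disc:** both lie level between the pins. Ring top measured about 45 mm (44 expected) and disc top about 54 mm.
- **Torch:** tilt about 0.6°, lens at (0.550, 0.022, 0.104). That is about 1 mm off the jig centre and 5 cm above the disc. The torch touches only the gripper and the arm is still.
- **Disagreements:** the scene camera showed lens and disc about 1.5–2 px lower than predicted, but with the same gap. The barrel sits about 9 mm off the middle of the pads, held firmly.
- **Left alone:** I never reached for the white disc, the three cups or the hardener bottle. I did not measure them again at the end.

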